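# Snug down and pin the castellated clamp nut

## Robot

A 6-joint arm with a two-finger parallel gripper is mounted at the origin on the work surface. World frame = base frame: x ahead of the robot, y to its left, z up, the work surface at z = 0. Lengths are in m, angles in rad, forces in N, time in s.
With the tool pointing down it reaches from about 0.25 to 0.725 m from the base axis. Payload 4 kg.
Tool frame: the origin (TCP) lies on the front face of the gripper's body, between the roots of the fingers; the fingertips stand 73 mm ahead of it and the grasp point (between the pads) lies 54 mm ahead of it; z points along the fingers, y is the direction in which the jaws open and shut (so a half turn about z gives the same grasp; the last joint's range is limited). The gripper opens to 85 mm and grips with 20 to 120 N. Pads are 22 mm wide; open, the fingers measure 114 mm over their backs; the gripper's body (76 mm by 85 mm) begins 54 mm behind the grasp point. The pads swing forward as they close: fully open they stand 13 mm farther back than shut.
Start: joints at [1.134, 0.241, 0.005, 1.335, 0, 1.571], TCP at [0.212, 0.453, 0.304] pointing down, gripper open.
Joint ranges: [-2.72, 2.72], [-1.05, 1.87], [-1.09, 1.28], [-1.99, 2.15], [-1.42, 1.44], [-3.14, 3.14]. Speed limits (rad/s): [2.79, 2.79, 3.14, 3.14, 3.14, 3.14].

## Interface

Orientations are given as a unit quaternion [x, y, z, w].
In Python, from workcell import sensors, camera, order gives the robot as it stands. The module is installed in compiled form; this text tells all that it offers.
- The arm moves only by the shell command python3 -m inch 'ROWS'. ROWS is JSON, one flat list of numbers, 5 for each row, row after row: the opening, from -1 (shut) to 1 (fully open), then the shift along the tool's x, y, z in mm, then the turn about the tool's z in units of 6 degrees (1.0 is 6 degrees). A call has 1 to 8 rows; each row is the pose to reach, as a shift and turn from the pose commanded when the call began, along the tool's axes at that moment; what a row does not reach only later rows make up. A row lasts 1/10 s, in which the tool goes at most 50 mm and 8.59 degrees, less where a joint would pass 70% of its speed; a pose out of reach is approached as far as the arm can. A call with a gripper value outside its range is refused whole. The fingers move at their own pace and stop on an object; the grip force is fixed at half the most. Time passes only in rows, so rows that repeat a pose let the fingers close. It gives the time, the measured TCP pose, the force and the opening at its end, in the units of the state.
- sensors.get_obs(): the state, without advancing time (a new reading comes with each control period).
- camera(name): name is "scene" or "top" or "wrist"; returns a dict with "pixels" (420x560x3 uint8, red, green, blue), "intrinsics" (3x3 intrinsics, pixels), "k1" (the pictures are not rectified: a ray, as slopes to the right and down, at radius r is drawn at 1 + k1 r^2 times it, then the intrinsics apply), "extrinsics" (4x4, takes a point from camera to world coordinates). Camera axes: x right, y down, z forward; pixel columns grow to the right and rows downward; lengths in m; the calibration is good to about 2 mm. A picture is of the moment at which its call begins. There is no depth.
- order.job_done(): hands the job in, once; it reports no verdict.
The state is a dict: "clock": time; "joint_pos": joint angles; "joint_vel": joint speeds; "tau": joint torques, N m; "eef_pos": TCP position; "tool_rot": TCP orientation; "ft_force": force on the tool from outside, world axes, zero at the start; "ft_torque": the same for the moment, N m; "grip_width": finger opening in m.
Only numpy, scipy, OpenCV 4.12 (cv2) and the standard library are available. Lean on these libraries where they do the work, as an engineer would, in place of code of your own. Each camera call takes 0.05 s, during which the arm holds its last target.

## Task

On the clamping fixture in the middle of the bench, screw the two-armed slotted nut down (clockwise) until it is snug on the washers, then back it off just to the first place where its slots line up with the cross hole in the stud. Then push the long thin lock pin (not the stubby one) level through the slots and the hole until its head is close up to the nut, and let go. Leave the other things on the bench where they are.

Things in the scene. Friction and masses are not known exactly. Their poses are not given: they have to be found in the camera images.
- base: Grey cast fixture base, bolted to the bench, 160 mm (x) by 120 mm (y), upper face 40 mm above the bench; the stud stands in its middle. Origin: centre of its underside. Its place and yaw differ from time to time.
- stud_hole (a point): Centre of the cross hole in the base's fixed upright stud, 90 mm above the bench. The stud is 26 mm in diameter, its top 108 mm above the bench; the hole is square, 10 x 10 mm, and runs level right through the stud along this point's x axis (also the base's x), open at both ends; z is up, along the stud.
- seat (a point): Centre of the top face of the packing washers (72 mm in diameter, round the stud) on which the nut is run down. Their height differs from time to time (about 46 to 52 mm above the bench). Only this point's position means anything, not its yaw.
- nut: Steel castellated nut on the stud. Origin: centre of its underside; z up. Hub 52 mm in diameter, 22 mm high; above it a crown, 50 mm outside diameter, up to 50 mm above the underside, with one pair of opposite slots along the nut's x axis, 12 mm wide, open at the top, floors 22 mm above the underside. Right-hand thread: a turn clockwise from above lowers it 8 mm. Starts 1.1 to 1.9 turns above snug.
- nut_arms (a point): Point on the nut's axis at the height of its arms, 11 mm above its underside; axes as the nut's. Two round arms, 12 mm in diameter, stick out level along +y and -y to end balls (16 mm) 78 mm from the axis, to be pushed round or pinched. Turning takes about 0.12 N m; the nut stays where left. At snug it stops dead: felt, not seen. The first lining-up is 0.8 to 2.5 rad back from snug.
- pin: Loose steel lock pin, about 90 g: block head 36 mm long (x), 18 wide (y), 36 high (z), and a round shaft 8 mm in diameter, 64 mm long, level from the middle of the head's +x face, nose tapered over the last 8 mm. Origin: centre of the head's underside; shaft axis 18 mm above it. Rests on its head, shaft level, left or right of the fixture (the stub pin on the other side).
- pin_shaft (a point): Point on the lock pin's shaft axis, 23 mm from the head's face (41 mm along the pin's x from its origin, 18 mm up). Axes as the pin's. With the head against the nut's crown it lies about 2 mm short of the stud's axis.
- stub: Bystander: stub pin with the same head as the lock pin, but a shaft 16 mm in diameter and 38 mm long; does not fit. Origin: centre of the head's underside.
- oilcan: Bystander: aluminium oil can, 68 mm in diameter, 115 mm high with its spout, upright. Origin: centre of its underside.
- puck: Bystander: aluminium disc, 60 mm in diameter, 30 mm high. Origin: centre of its underside.
- vblock: Bystander: dark steel V-block, 80 x 50 x 45 mm. Origin: centre of its underside.
- bush: Bystander: upright steel bush, 48 mm in diameter, 50 mm high. Origin: centre of its underside.
- bar: Bystander: flat steel bar, 160 x 30 x 14 mm. Origin: centre of its underside.
- wrench: Bystander: wrench, 200 mm long, lying flat.
- screwdriver: Bystander: screwdriver, 200 mm long, lying flat.

How it is judged:
On the way, in this order (a step that is already met when the one before it is completed fails the run):
1. The nut is run down snug: its underside within 0.4 mm of the washers (z of nut in the frame of seat below 0.0004 m), for 0.1 s.
2. The nut is backed off to the first lining-up: slots within 0.2 rad of the stud's hole, underside 0.5 to 4 mm (less than half a turn) above the washers (angle between the x axis of nut and the x axis of stud_hole, either way round below 0.2 rad and z of nut in the frame of seat between 0.0005 and 0.004 m), for 0.2 s.
3. The lock pin is through the slots and the hole (y of pin_shaft in the frame of stud_hole between -0.004 and 0.004 m and z of pin_shaft in the frame of stud_hole between -0.005 and 0.005 m and x of pin_shaft in the frame of stud_hole between -0.012 and 0.012 m and angle between the x axis of pin and the x axis of stud_hole, either way round below 0.2 rad), for 0.2 s.
At the end, for the whole second after the job is handed in: Nut 0.5 to 4 mm above the washers (less than half a turn off snug), slots within 0.2 rad of the hole; pin through both: shaft point within 12 mm of the hole centre along the hole, 4 mm sideways, 5 mm in height, axis within 0.2 rad; pin and nut at rest, let go (all of step 2 and all of step 3 and linear speed of pin below 0.02 m/s and angular speed of nut below 0.1 rad/s); the robot touches nothing.
It fails at once if Another thing on the bench (stub pin, oil can, disc, V-block, bush, bar, wrench or screwdriver) is moved more than 30 mm (distance of any of stub, oilcan, puck, vblock, bush, bar, wrench, screwdriver from where it was at the start of the episode above 0.03 m).
It also fails if it takes over 72 s, if anything falls off the work surface, if the arm or the gripper's body presses on something with over 40 N, if the wrist force passes 120 N, or if a joint passes its speed limit or range.

## Working session

There is one attempt and no reset: what is moved stays moved. The work goes in short steps, Python scripts to look and compute and a shell command to move; the robot and the scene stay as the last step left them, time stands still between calls to the robot, and variables do not carry over. Pictures are saved under pics/ and viewed, and the job is handed in when it is done.

```bash
mkdir -p pics; ls; python3 - <<'E'
from workcell import sensors,camera
import cv2,numpy as np
for n in ["scene","top","wrist"]:
    c=camera(n); cv2.imwrite(f"pics/{n}0.png",c["pixels"][:,:,::-1]); print(n,c["intrinsics"].tolist(),c["k1"],np.round(c["extrinsics"],4).tolist())
print(sensors.get_obs())
E
```

```text
pics
scene [[422.1073587897326, 0.0, 278.9731139013441], [0.0, 422.1073587897326, 202.42331299976718], [0.0, 0.0, 1.0]] -0.12331653055342157 [[-0.5952, 0.576, -0.5603, 1.1515], [0.8035, 0.434, -0.4074, 0.4043], [0.0085, -0.6928, -0.7211, 0.8672], [0.0, 0.0, 0.0, 1.0]]
top [[391.3814346506681, 0.0, 278.01218562327807], [0.0, 391.3814346506681, 204.80784260028696], [0.0, 0.0, 1.0]] -0.06401228651844196 [[-0.0148, -0.9869, 0.1608, 0.3683], [-0.9998, 0.0129, -0.013, 0.0095], [0.0107, -0.1609, -0.9869, 1.2688], [0.0, 0.0, 0.0, 1.0]]
wrist [[334.74853935880316, 0.0, 283.84086552329757], [0.0, 334.74853935880316, 208.65802543939483], [0.0, 0.0, 1.0]] -0.05574213745289687 [[0.424, 0.8628, 0.2752, 0.1384], [0.9057, -0.4032, -0.1312, 0.4866], [-0.0023, 0.3048, -0.9524, 0.3724], [0.0, 0.0, 0.0, 1.0]]
{'clock': 0.15, 'joint_pos': array([1.13404020e+00, 2.41261926e-01, 4.01190981e-03, 1.33518695e+00,
       2.03192046e-05, 1.57078335e+00]), 'joint_vel': array([-0.00081563, -0.00265139,  0.00629627, -0.00105094, -0.00064472,
       -0.00057797]), 'tau': array([-2.60326824e-04, -3.72633183e+01,  2.52639323e+01,  1.23301795e-02,
       -7.60597771e-06, -2.34239167e-06]), 'eef_pos': array([0.21134221, 0.45273488, 0.30319806]), 'tool_rot': array([ 2.16640093e-01,  9.76251196e-01, -7.98633417e-04, -1.87642536e-04]), 'ft_force': array([ 0.86328181, -0.44363243, -0.44138794]), 'ft_torque': array([-0.01763283, -0.05797499,  0.00024258]), 'grip_width': 0.08546130276263436}
```

View pics/top0.png

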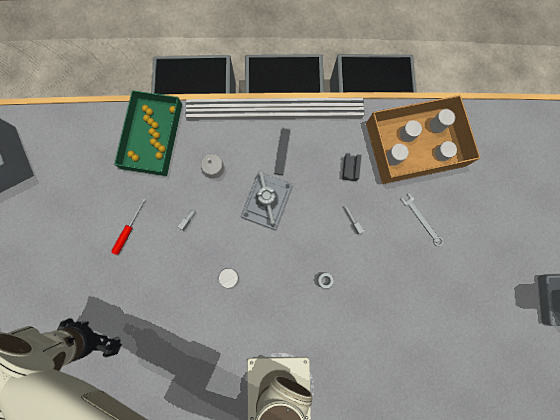

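View pics/scene0.png

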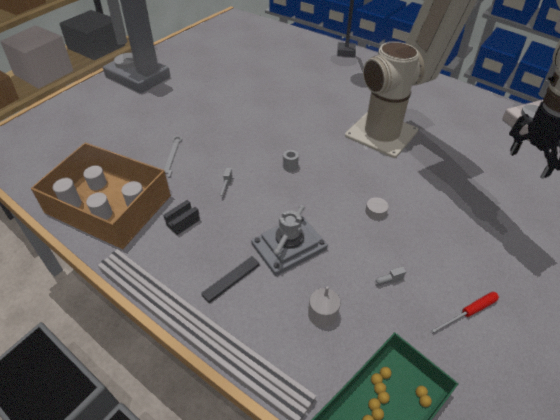

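View pics/wrist0.png

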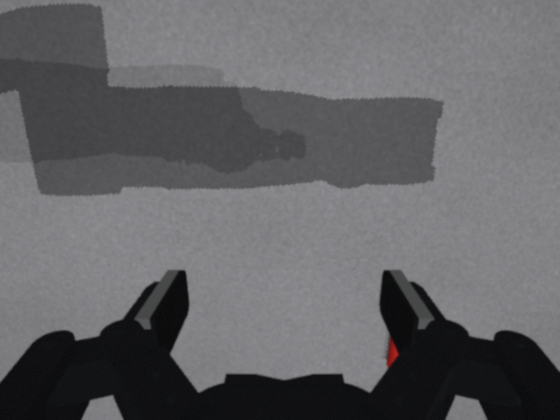

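```bash
cat > h.py <<'E'
import numpy as np,cv2
from workcell import sensors,camera
def undist(c,uv):
    K=np.array(c["intrinsics"]);k=c["k1"]
    return cv2.undistortPoints(np.array(uv,float).reshape(-1,1,2),K,np.array([k,0,0,0,0])).reshape(-1,2)
def p2w(c,uv,z):
    E=np.array(c["extrinsics"]);s=undist(c,uv)
    z=np.broadcast_to(z,(len(s),))
    d=np.c_[s,np.ones(len(s))]@E[:3,:3].T
    t=(z-E[2,3])/d[:,2]
    return E[:3,3]+d*t[:,None]
def w2p(c,P):
    E=np.array(c["extrinsics"]);q=(np.array(P,float)-E[:3,3])@E[:3,:3]
    s=q[:,:2]/q[:,2:];r2=(s**2).sum(1,keepdims=True);s=s*(1+c["k1"]*r2)
    K=np.array(c["intrinsics"]);return s*[K[0,0],K[1,1]]+K[:2,2]
def tool():
    o=sensors.get_obs()
    from scipy.spatial.transform import Rotation as R
    return o,R.from_quat(o["tool_rot"]).as_matrix()
def go(x,y,z,yaw=None):
    """rows shift: target TCP world; yaw = desired world angle of tool x axis"""
    o,M=tool(); d=M.T@(np.array([x,y,z])-o["eef_pos"])*1000
    a=np.arctan2(M[1,0],M[0,0]); 
    print("shift mm",np.round(d,1),"toolx yaw",round(a,3),"j6",round(o["joint_pos"][5],3),"clock",round(o["clock"],2))
    if yaw is not None:
        t=-(yaw-a); t=(t+np.pi/2)%np.pi-np.pi/2
        print("turn units (mod 30)",round(np.degrees(t)/6,2))
E
python3 - <<'E'
import cv2
a=cv2.imread("pics/top0.png")
cv2.imwrite("pics/t0z.png",cv2.resize(a[150:250,160:380],None,fx=3.6,fy=3.6,interpolation=cv2.INTER_CUBIC))
E
```

```text
(no output)
```

View pics/t0z.png

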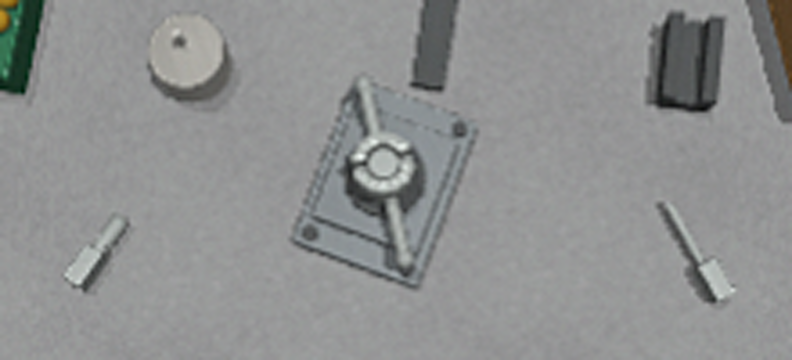

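The top view shows the fixture at about (266,200). The long pin is on the right at about (352,222), with its head at (358,228) and its shaft pointing up-left. The stub is on the left at about (187,219). I'll measure these positions.

```bash
python3 - <<'E'
from h import *
c=camera("top")
f=lambda l:np.array(l)/3.6+[160,150]
B=p2w(c,f([(360,78),(475,130),(417,285),(293,240)]),0.04)[:,:2]
print("base",B.round(3).tolist(),B.mean(0))
for a,b in((3,0),(2,1),(0,1),(3,2)): d=B[b]-B[a];print(np.hypot(*d),np.arctan2(d[1],d[0]))
print("studtop",p2w(c,f([(383,163)]),.108))
h=p2w(c,f([(661,205),(708,262),(735,292)]),0.018);print("pin nose",h)
hd=p2w(c,f([(695,266),(722,257),(736,289),(712,301)]),0.036);print("headtop",hd.round(3).tolist(),hd.mean(0))
ar=p2w(c,f([(362,82),(403,262)]),.075);print("arms",ar)
go(0.45,0,0.3)
E
```

```text
base [[0.678, 0.05], [0.629, -0.052], [0.491, 0.001], [0.532, 0.11]] [0.58227569 0.02717453]
0.1574401041853438 -0.3906350647474162
0.14788813190626823 -0.37097956247696506
0.11320353531257207 -2.01740683463844
0.11597833028641226 -1.9334291458661625
studtop [[0.5870027  0.02885341 0.108     ]]
pin nose [[ 0.56226455 -0.21985498  0.018     ]
 [ 0.50995448 -0.26012752  0.018     ]
 [ 0.48259966 -0.28323478  0.018     ]]
headtop [[0.505, -0.245, 0.036], [0.512, -0.269, 0.036], [0.484, -0.28, 0.036], [0.473, -0.258, 0.036]] [ 0.49341024 -0.26292709  0.036     ]
arms [[0.6651652  0.04696874 0.075     ]
 [0.50719126 0.01323243 0.075     ]]
shift mm [-407.8 -309.4    3.7] toolx yaw 2.705 j6 1.571 clock 0.2
```

```bash
python3 - <<'E'
from h import *
go(0.586,0.028,0.30)
E
```

```text
shift mm [-519.1 -226.5    3.6] toolx yaw 2.705 j6 1.571 clock 0.2
```

```bash
python3 -m inch '[1,-519,-226,4,5, 1,-519,-226,4,5, 1,-519,-226,4,5, 1,-519,-226,4,5, 1,-519,-226,4,5, 1,-519,-226,4,5, 1,-519,-226,4,5, 1,-519,-226,4,5]'; python3 - <<'E'
from h import *
go(0.586,0.028,0.30)
print(tool()[0]["joint_pos"])
E
```

```text
clock: 1.0
eef_pos: [0.4772, 0.1514, 0.3011]
tool_rot: [0.462, 0.887, 0.0, -0.0]
ft_force: [-0.4, 0.2, 1.1]
grip_width: 0.0857
shift mm [-163.4   18.4    1. ] toolx yaw 2.181 j6 1.268 clock 1.0
[3.07098154e-01 2.43065491e-01 7.77208814e-04 1.32838372e+00
 1.59236336e-04 1.26763322e+00]
```

```bash
python3 -m inch '[1,-163,18,1,-6, 1,-163,18,1,-6, 1,-163,18,1,-6, 1,-163,18,1,-6, 1,-163,18,1,-9, 1,-163,18,1,-10]'; python3 - <<'E'
from h import *
go(0.586,0.028,0.30)
for n in("wrist","scene"):
    c=camera(n); cv2.imwrite(f"pics/{n}1.png",c["pixels"][:,:,::-1])
E
```

```text
clock: 1.6
eef_pos: [0.5848, 0.0287, 0.2992]
tool_rot: [0.039, 0.999, -0.0, -0.001]
ft_force: [-0.6, 0.5, 1.0]
grip_width: 0.0854
shift mm [-1.2 -0.6 -0.8] toolx yaw 3.064 j6 0.127 clock 1.6
```

View pics/wrist1.png

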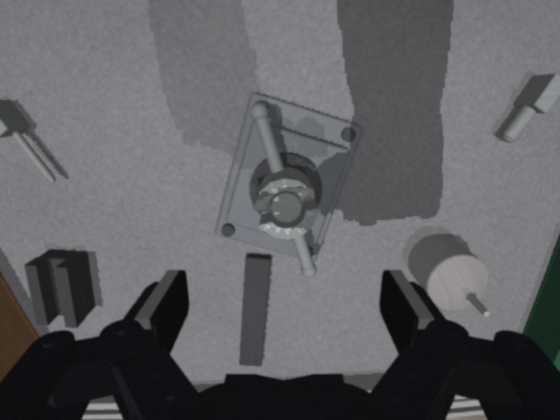

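```bash
python3 - <<'E'
import cv2
a=cv2.imread("pics/wrist1.png")
cv2.imwrite("pics/w1z.png",cv2.resize(a[85:285,200:380],None,fx=3,fy=3,interpolation=cv2.INTER_CUBIC))
E
```

```text
(no output)
```

View pics/w1z.png

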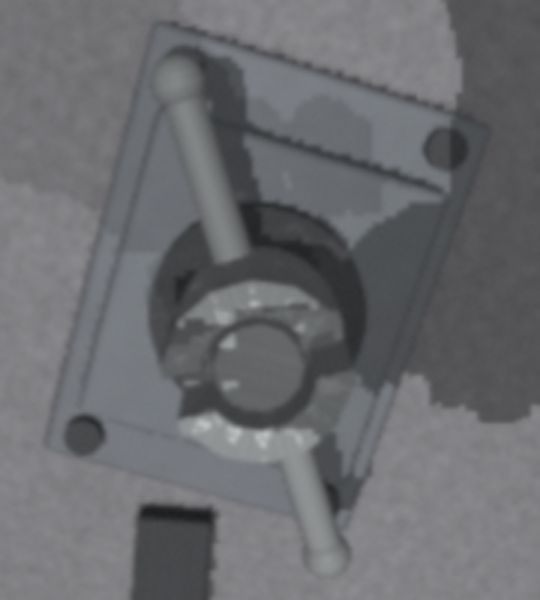

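```bash
python3 - <<'E'
from h import *
c=camera("wrist")
f=lambda l:np.array(l)/3.+[200,85]
B=p2w(c,f([(163,25),(488,127),(48,447)]),0.04)[:,:2]
print("base",B.round(4).tolist(),(B[1]+B[2])/2)
for a,b in((0,1),(0,2)): d=B[b]-B[a];print(np.hypot(*d),np.arctan2(d[1],d[0]))
print("studtop",p2w(c,f([(261,366)]),.108))
for z in(.065,.07,.075,.08):
    b=p2w(c,f([(181,77),(325,553)]),z);d=b[0]-b[1];print(z,np.hypot(*d[:2]),np.arctan2(d[1],d[0]),b.mean(0))
print("washer diam",p2w(c,f([(150,312),(367,312)]),.049))
E
```

```text
base [[0.4939, 0.0098], [0.5334, 0.1103], [0.631, -0.0462]] [0.58221887 0.03208513]
0.1080349984892243 1.1959610315657803
0.14815453563642714 -0.38727136050642763
studtop [[0.58615549 0.03233905 0.108     ]]
0.065 0.16112467724623142 -2.939625004816567 [0.5884833  0.03167719 0.065     ]
0.07 0.1584735553704789 -2.939625004816567 [0.58710123 0.03175878 0.07      ]
0.075 0.15582243349472644 -2.939625004816567 [0.58571916 0.03184036 0.075     ]
0.08 0.15317131161897393 -2.939625004816567 [0.58433709 0.03192194 0.08      ]
washer diam [[ 0.58305334 -0.00345721  0.049     ]
 [ 0.58900697  0.06756768  0.049     ]]
```

View pics/scene1.png

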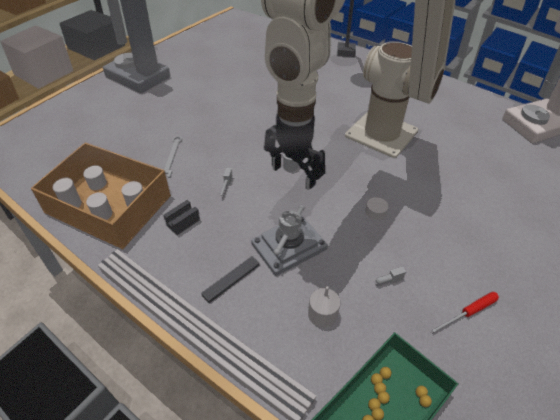

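Stud axis is near (0.586, 0.032), hole yaw about -0.38, and nut underside about 64 mm up. I'll unwind the wrist and come down over the crown.

```bash
python3 -m inch '[1,0,0,0,-26, 1,0,0,0,-26, 1,0,0,0,-26, 1,0,0,0,-26, 1,0,0,0,-26, 1,0,0,0,-26, 1,0,0,0,-26, 1,0,0,0,-26]'; python3 -m inch '[1,0,0,0,-14.5, 1,0,0,0,-14.5, 1,0,0,0,-14.5, 1,0,0,0,-14.5, 1,0,0,0,-14.5, 1,0,0,0,-14.5, 1,0,0,0,-14.5, 1,0,0,0,-14.5]'; python3 - <<'E'
from h import *
go(0.586,0.032,0.16)
print(tool()[1])
E
```

```text
clock: 2.55
eef_pos: [0.5842, 0.0304, 0.3001]
tool_rot: [-0.532, 0.847, -0.0, -0.0]
ft_force: [-0.8, -0.3, -0.7]
grip_width: 0.0857
clock: 3.35
eef_pos: [0.5842, 0.0303, 0.3001]
tool_rot: [0.917, -0.398, -0.0, 0.0]
ft_force: [-0.1, 0.4, 0.2]
grip_width: 0.0854
shift mm [  0.   -2.4 140.1] toolx yaw -0.82 j6 -2.27 clock 3.35
[[ 6.82480357e-01 -7.30903929e-01 -9.08766330e-05]
 [-7.30903934e-01 -6.82480358e-01 -2.70698927e-05]
 [-4.22360261e-05  8.48967586e-05 -9.99999996e-01]]
```

```bash
python3 -m inch '[1,0,-2.4,40,-1.4, 1,0,-2.4,80,-2.8, 1,0,-2.4,110,-3, 1,0,-2.4,130,-3, 1,0,-2.4,135,-3, 1,0,-2.4,135,-3]'; python3 - <<'E'
from h import *
go(0.586,0.032,0.16)
c=camera("wrist");cv2.imwrite("pics/w2.png",c["pixels"][:,:,::-1])
c=camera("scene");cv2.imwrite("pics/s2.png",cv2.resize(c["pixels"][180:290,220:370,::-1],None,fx=4,fy=4))
E
```

```text
clock: 3.95
eef_pos: [0.5858, 0.0319, 0.1646]
tool_rot: [0.968, -0.252, -0.001, 0.0]
ft_force: [0.1, 0.3, -0.6]
grip_width: 0.0858
shift mm [ 0.2 -0.3  4.6] toolx yaw -0.51 j6 -2.577 clock 3.95
```

View pics/w2.png

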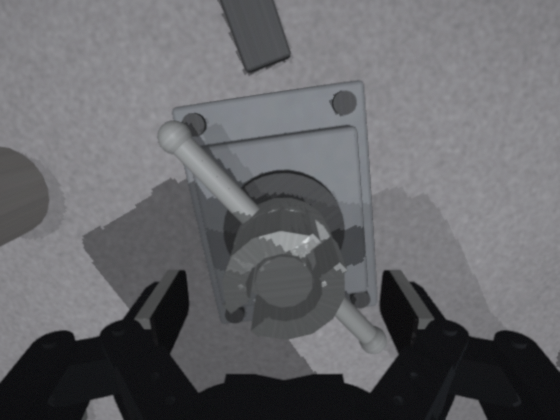

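View pics/s2.png

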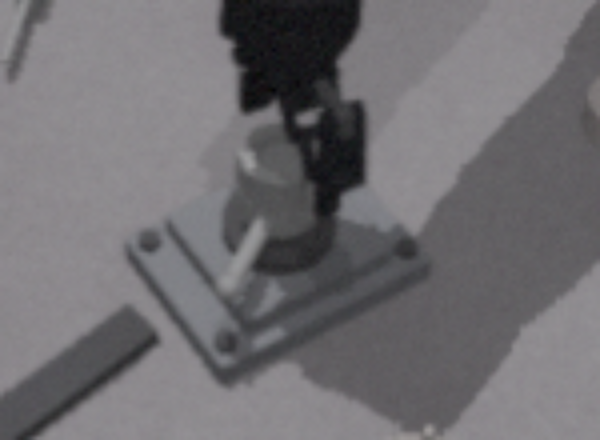

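The crown is centred between the fingers: the stud is at column 283 and the fingers sit symmetrically at about 187 and 382. Next I'll close on the crown.

```bash
python3 -m inch '[1,0,0,5,0, -1,0,0,5,0, -1,0,0,5,0, -1,0,0,5,0, -1,0,0,5,0, -1,0,0,5,0]'; python3 - <<'E'
from h import *
o,M=tool();print(o["ft_torque"],o["joint_pos"])
go(.586,.032,.16)
c=camera("wrist");cv2.imwrite("pics/w3.png",c["pixels"][:,:,::-1])
E
```

```text
clock: 4.65
eef_pos: [0.5864, 0.0316, 0.1609]
tool_rot: [0.968, -0.252, 0.0, -0.0]
ft_force: [-1.9, -0.8, 5.0]
grip_width: 0.0495
[-0.04580201  0.42798313 -0.05617637] [ 5.38466530e-02  5.05367181e-01  9.66121689e-03  1.07407416e+00
  1.31807506e-06 -2.57866465e+00]
shift mm [-0.5 -0.1  0.9] toolx yaw -0.509 j6 -2.579 clock 4.65
```

View pics/w3.png

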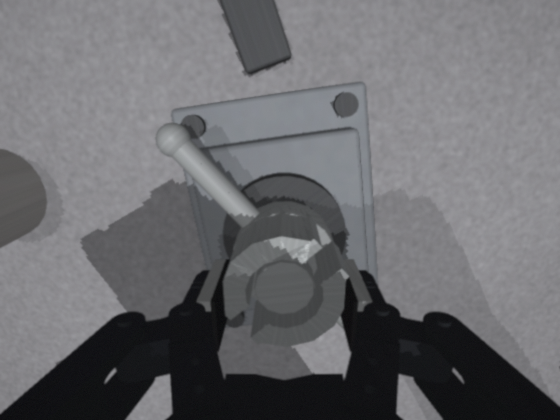

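Gripped on the crown at 49.5 mm. Now I'll turn clockwise and follow the pitch down.

```bash
python3 -m inch '[-1,0,0,0.2,1.4, -1,0,0,0.4,2.8, -1,0,0,0.6,4.2, -1,0,0,0.8,5.6, -1,0,0,1,7, -1,0,0,1.1,8.4, -1,0,0,1.3,9.8, -1,0,0,1.5,11.2]'; python3 - <<'E'
from h import *
o,M=tool();print(o["ft_torque"],o["joint_pos"][5])
c=camera("wrist");cv2.imwrite("pics/w4.png",c["pixels"][:,:,::-1])
E
```

```text
clock: 5.5
eef_pos: [0.5891, 0.0329, 0.1596]
tool_rot: [-0.665, 0.747, -0.001, 0.004]
ft_force: [6.0, 4.0, -1.2]
grip_width: 0.0495
[ 0.70292642 -1.26610671  0.14056495] -1.4001854985686537
```

View pics/w4.png

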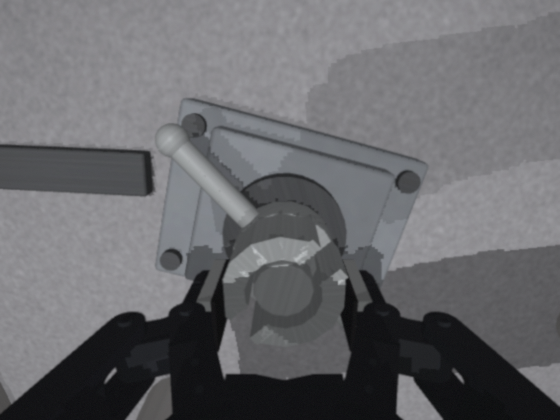

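The nut turns with the tool: the arm ball stays at (173,138). The side force suggests the true stud axis is about 2.5 mm off, near (0.5888, 0.0303), so I'll regrip centred.

```bash
python3 -m inch '[0.2,0,0,0,0, 0.2,0,0,0,0, 0.2,0,0,0,0]';  python3 - <<'E'
from h import *
go(.5888,.0303,.1595)
o,M=tool();print(o["ft_torque"],o["joint_pos"][5],o["eef_pos"],o["grip_width"])
E
```

```text
clock: 5.85
eef_pos: [0.589, 0.0326, 0.1594]
tool_rot: [-0.667, 0.745, -0.001, 0.003]
ft_force: [6.0, 2.1, -1.3]
grip_width: 0.051
shift mm [ 2.3 -0.1 -0.1] toolx yaw -1.681 j6 -1.406 clock 5.85
[ 0.53362363 -1.13281992  0.02772388] -1.4059924302920166 [0.58900239 0.03258554 0.15936644] 0.05095937570452487
```

```bash
python3 -m inch '[0.5,0,0,0,0, 0.5,0,0,0,0, 0.5,0,0,0,0]';  python3 - <<'E'
from h import *
go(.5888,.0303,.1595)
o,M=tool();print(o["ft_force"],o["eef_pos"],o["grip_width"])
E
```

```text
clock: 6.15
eef_pos: [0.5857, 0.0315, 0.1581]
tool_rot: [-0.667, 0.745, 0.0, -0.001]
ft_force: [-0.2, 0.1, -0.0]
grip_width: 0.0643
shift mm [ 0.8 -3.2 -1.4] toolx yaw -1.682 j6 -1.406 clock 6.15
[-0.20466548  0.09500948 -0.01521312] [0.58569588 0.03147252 0.15811427] 0.06428866193993578
```

```bash
python3 -m inch '[0.5,0.8,-3.2,-1,0, 0.5,0.8,-3.2,-1,0, -1,0.8,-3.2,-1,0, -1,0.8,-3.2,-1,0, -1,0.8,-3.2,-1,0, -1,0.8,-3.2,-1,0]';  python3 -m inch '[-1,0,0,0.2,1.4, -1,0,0,0.4,2.8, -1,0,0,0.6,4.2, -1,0,0,0.8,5.6, -1,0,0,1,7, -1,0,0,1.1,8.4, -1,0,0,1.3,9.8, -1,0,0,1.5,11.2]'; python3 - <<'E'
from h import *
go(.5888,.0303,.1595)
o,M=tool();print(o["ft_torque"],o["joint_pos"][5])
E
```

```text
clock: 6.75
eef_pos: [0.5894, 0.0304, 0.16]
tool_rot: [-0.667, 0.745, -0.0, 0.0]
ft_force: [-0.1, -1.5, 3.9]
grip_width: 0.0494
clock: 7.55
eef_pos: [0.5898, 0.0301, 0.1586]
tool_rot: [-0.14, 0.99, -0.001, 0.001]
ft_force: [0.1, -0.6, 3.0]
grip_width: 0.0496
shift mm [ 0.9  0.4 -0.9] toolx yaw -2.86 j6 -0.23 clock 7.55
[-0.2703929  -0.02998347  0.12478314] -0.22969502579463075
```

```bash
for i in 1 2; do :; done; python3 -m inch '[-1,0,0,0.2,1.4, -1,0,0,0.4,2.8, -1,0,0,0.6,4.2, -1,0,0,0.8,5.6, -1,0,0,1,7, -1,0,0,1.1,8.4, -1,0,0,1.3,9.8, -1,0,0,1.5,11.2]'; python3 -m inch '[-1,0,0,0.2,1.4, -1,0,0,0.4,2.8, -1,0,0,0.6,4.2, -1,0,0,0.8,5.6, -1,0,0,1,7, -1,0,0,1.1,8.4, -1,0,0,1.3,9.8, -1,0,0,1.5,11.2]'; python3 - <<'E'
from h import *
go(.5893,.0302,.1555)
o,M=tool();print(o["ft_torque"],o["joint_pos"][5])
c=camera("wrist");cv2.imwrite("pics/w5.png",c["pixels"][:,:,::-1])
E
```

```text
clock: 8.35
eef_pos: [0.5897, 0.0297, 0.157]
tool_rot: [0.431, 0.902, -0.001, 0.001]
ft_force: [0.3, -1.2, 3.7]
grip_width: 0.0493
clock: 9.15
eef_pos: [0.5893, 0.0297, 0.1556]
tool_rot: [0.859, 0.513, -0.0, 0.001]
ft_force: [-1.9, -2.8, 4.0]
grip_width: 0.0491
shift mm [ 0.5 -0.2  0.1] toolx yaw 1.077 j6 2.116 clock 9.15
[-0.50539793  0.31771215  0.08548413] 2.116006173037464
```

View pics/w5.png

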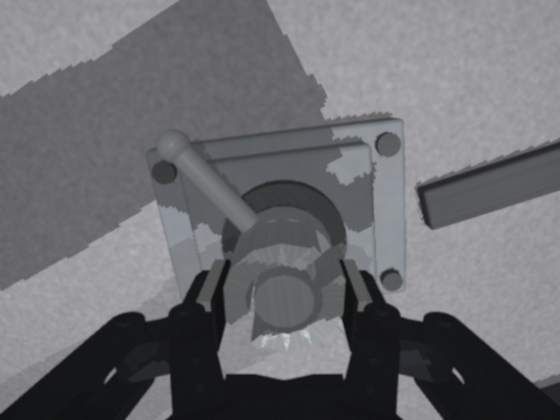

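```bash
python3 -m inch '[-1,0,0,0.2,1.4, -1,0,0,0.4,2.8, -1,0,0,0.6,4.2, -1,0,0,0.8,5.6, -1,0,0,1,7, -1,0,0,1.1,8.4, -1,0,0,1.1,8.4]'; python3 - <<'E'
from h import *
go(.5893,.0302,.1545)
o,M=tool();print(o["ft_torque"],o["joint_pos"][5])
E
```

```text
clock: 9.9
eef_pos: [0.5891, 0.0299, 0.1544]
tool_rot: [0.995, 0.101, -0.0, 0.001]
ft_force: [-1.8, -2.1, 5.3]
grip_width: 0.0498
shift mm [ 0.3 -0.2 -0.1] toolx yaw 0.203 j6 2.99 clock 9.9
[-0.48829546  0.43241666 -0.15068432] 2.9896246524830503
```

```bash
python3 -m inch '[0.5,0,0,0,0, 0.5,0,0,0,0, 0.5,0,0,0,-14, 0.5,0,0,0,-14, 0.5,0,0,0,-14, 0.5,0,0,0,-14, 0.5,0,0,0,-14, 0.5,0,0,0,-14]'; python3 -m inch '[0.5,0,0,0,-20, 0.5,0,0,0,-20, 0.5,0,0,0,-20, 0.5,0,0,0,-20, 0.5,0,0,0,-20, 0.5,0,0,0,-20, 0.5,0,0,0,-20, 0.5,0,0,0,-20]'; python3 -m inch '[0.5,0,0,0,-20, 0.5,0,0,0,-20, 0.5,0,0,0,-20, 0.5,0,0,0,-20, 0.5,0,0,0,-20, 0.5,0,0,0,-20, 0.5,0,0,0,-20, 0.5,0,0,0,-20]';python3 -m inch '[0.5,0,0,0,-20, 0.5,0,0,0,-20, 0.5,0,0,0,-20, 0.5,0,0,0,-20, 0.5,0,0,0,-20, 0.5,0,0,0,-20, 0.5,0,0,0,-20, 0.5,0,0,0,-20]';python3 - <<'E'
from h import *
go(.5893,.0302,.1535)
o,M=tool();print(o["ft_torque"],o["joint_pos"][5])
E
```

```text
clock: 10.7
eef_pos: [0.5892, 0.0307, 0.1535]
tool_rot: [0.85, 0.527, -0.0, -0.0]
ft_force: [0.2, 0.8, -0.8]
grip_width: 0.0642
clock: 11.5
eef_pos: [0.5892, 0.0307, 0.1535]
tool_rot: [0.403, 0.915, 0.0, -0.0]
ft_force: [-0.0, 1.4, 0.8]
grip_width: 0.064
clock: 12.3
eef_pos: [0.5892, 0.0307, 0.1535]
tool_rot: [-0.184, 0.983, 0.0, -0.0]
ft_force: [0.5, -0.5, -0.2]
grip_width: 0.0638
clock: 13.1
eef_pos: [0.5892, 0.0307, 0.1535]
tool_rot: [-0.707, 0.708, 0.0, -0.0]
ft_force: [-0.4, -1.0, 0.6]
grip_width: 0.0644
shift mm [ 0.5 -0.1 -0. ] toolx yaw -1.572 j6 -1.517 clock 13.1
[-0.00771885 -0.05811196 -0.05050147] -1.517458389435065
```

```bash
python3 -m inch '[0.5,0.5,0,0,-11, 0.5,0.5,0,0,-11, 0.5,0.5,0,0,-11, 0.5,0.5,0,0,-11, 0.5,0.5,0,0,-11, 0.5,0.5,0,0,-11, 0.5,0.5,0,0,-11, 0.5,0.5,0,0,-11]'; python3 -m inch '[0.5,0,0,0,0, -1,0,0,0,0, -1,0,0,0,0, -1,0,0,0,0, -1,0,0,0,0]';python3 - <<'E'
from h import *
go(.5893,.0302,.1535)
o,M=tool();print(o["ft_torque"],o["joint_pos"][5])
c=camera("wrist");cv2.imwrite("pics/w6.png",c["pixels"][:,:,::-1])
E
```

```text
clock: 13.9
eef_pos: [0.5892, 0.0302, 0.1535]
tool_rot: [0.978, -0.209, -0.0, -0.0]
ft_force: [0.3, 0.2, 0.6]
grip_width: 0.0639
clock: 14.4
eef_pos: [0.5892, 0.03, 0.1542]
tool_rot: [0.977, -0.213, -0.0, -0.0]
ft_force: [-2.9, -0.3, 3.3]
grip_width: 0.0494
shift mm [ 0.  -0.3  0.7] toolx yaw -0.429 j6 -2.662 clock 14.4
[-0.03952704  0.302734   -0.06204641] -2.662161276663485
```

View pics/w6.png

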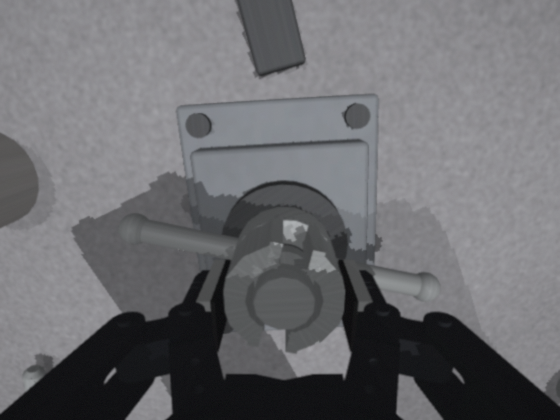

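```bash
python3 -m inch '[-1,0,0,0.2,1.4, -1,0,0,0.4,2.8, -1,0,0,0.6,4.2, -1,0,0,0.8,5.6, -1,0,0,1,7, -1,0,0,1.1,8.4, -1,0,0,1.3,9.8, -1,0,0,1.5,11.2]'; python3 - <<'E'
from h import *
go(.5893,.0302,.1555)
o,M=tool();print(o["ft_torque"],o["joint_pos"][5])
c=camera("wrist");cv2.imwrite("pics/w7.png",c["pixels"][:,:,::-1])
c=camera("scene");cv2.imwrite("pics/s7.png",cv2.resize(c["pixels"][180:290,220:370,::-1],None,fx=4,fy=4,interpolation=cv2.INTER_CUBIC))
E
```

```text
clock: 15.25
eef_pos: [0.5894, 0.0302, 0.1527]
tool_rot: [-0.694, 0.72, 0.0, 0.0]
ft_force: [-0.8, 0.4, 2.7]
grip_width: 0.0495
shift mm [-0.   0.1 -2.8] toolx yaw -1.607 j6 -1.484 clock 15.25
[0.08170727 0.27284428 0.1500075 ] -1.483891888242884
```

View pics/w7.png

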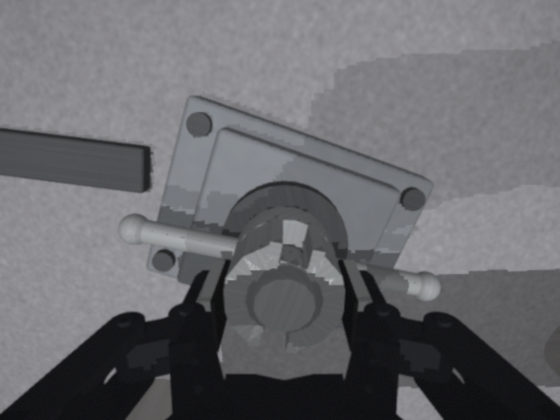

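View pics/s7.png

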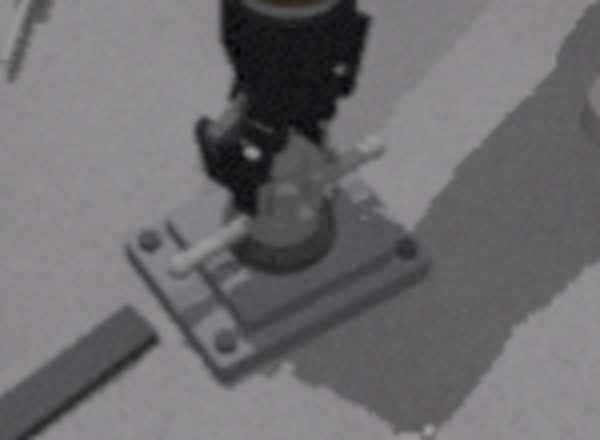

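```bash
cat > t.py <<'E'
from h import *
o,M=tool();print("TORQ",o["ft_torque"].round(3),"j6",o["joint_pos"][5].round(3),"tau6",o["tau"][5].round(3),"yaw",np.arctan2(M[1,0],M[0,0]).round(3))
E
R='x'; for k in 1; do python3 -m inch '[-1,0,0,0.2,1.4, -1,0,0,0.4,2.8, -1,0,0,0.6,4.2, -1,0,0,0.8,5.6]'|head -2; python3 t.py; done
python3 -m inch '[-1,0,0,0.2,1.4, -1,0,0,0.4,2.8, -1,0,0,0.6,4.2, -1,0,0,0.8,5.6]'|head -2; python3 t.py
```

```text
clock: 15.75
eef_pos: [0.5896, 0.0301, 0.1519]
TORQ [0.113 0.155 0.116] j6 -0.901 tau6 -1.081 yaw -2.19
clock: 16.15
eef_pos: [0.5897, 0.03, 0.1512]
TORQ [-0.002  0.065  0.107] j6 -0.315 tau6 -1.081 yaw -2.776
```

```bash

python3 -m inch '[-1,0,0,0.2,1.4, -1,0,0,0.4,2.8, -1,0,0,0.6,4.2, -1,0,0,0.8,5.6]'|head -2; python3 t.py
python3 -m inch '[-1,0,0,0.2,1.4, -1,0,0,0.4,2.8, -1,0,0,0.6,4.2, -1,0,0,0.8,5.6]'|head -2; python3 t.py
python3 - <<'E'
from h import *
c=camera("wrist");cv2.imwrite("pics/w8.png",c["pixels"][:,:,::-1])
E
```

```text
clock: 16.55
eef_pos: [0.5897, 0.0298, 0.1504]
TORQ [-0.111  0.145  0.089] j6 0.272 tau6 -1.081 yaw 2.92
clock: 16.95
eef_pos: [0.5897, 0.0297, 0.1496]
TORQ [-0.195  0.161  0.118] j6 0.858 tau6 -1.081 yaw 2.334
```

View pics/w8.png

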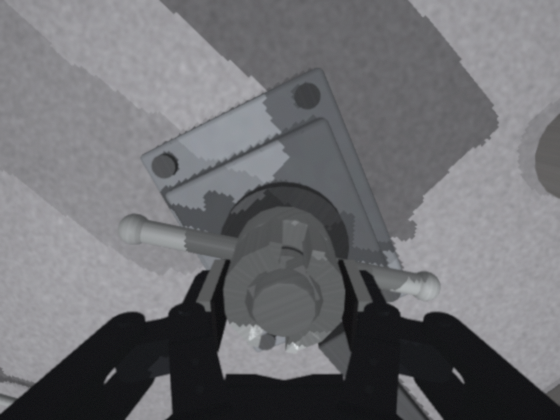

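```bash

python3 -m inch '[-1,0,0,0.2,1.4, -1,0,0,0.4,2.8, -1,0,0,0.6,4.2, -1,0,0,0.8,5.6]'|head -2; python3 t.py
python3 -m inch '[-1,0,0,0.2,1.4, -1,0,0,0.4,2.8, -1,0,0,0.6,4.2, -1,0,0,0.8,5.6]'|head -2; python3 t.py
python3 - <<'E'
from h import *
c=camera("wrist");cv2.imwrite("pics/w9.png",c["pixels"][:,:,::-1])
E
```

```text
clock: 17.4
eef_pos: [0.5895, 0.0296, 0.1491]
TORQ [-1.777  0.269  1.452] j6 1.439 tau6 0.151 yaw 1.753
clock: 17.8
eef_pos: [0.5898, 0.0309, 0.1487]
TORQ [-0.021  0.21   2.288] j6 2.024 tau6 1.073 yaw 1.17
```

View pics/w9.png

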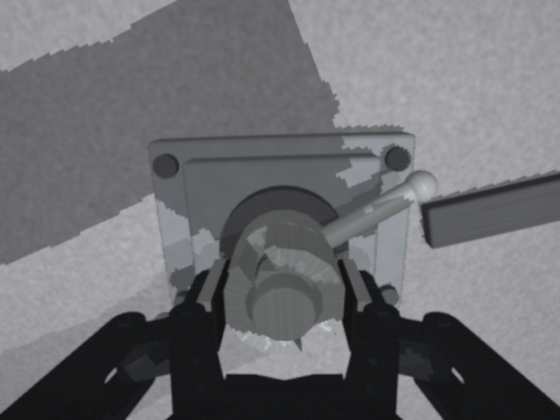

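Torque jumped to 2.3 N m and the nut stopped while the pads slipped; the ball is now at (422,184). That means it is snug. Next is measuring the nut angle.

```bash
python3 - <<'E'
from h import *
o,M=tool()
c=camera("wrist")
for z in(.059,.063,.067):
    b=p2w(c,[(422,184)],z)[0];d=b[:2]-[.5893,.0302];a=np.arctan2(d[1],d[0]);print(z,b,np.hypot(*d),"arm",a,"slot",a-np.pi/2,)
    for hy in(-.382,): t=(hy-(a-np.pi/2))%np.pi; print("back ccw rad",t,"units",np.degrees(t)/6)
# base edge in this picture: top edge corners
B=p2w(c,[(149,143),(413,134)],.035);d=B[1]-B[0];print(np.hypot(*d[:2]),np.arctan2(d[1],d[0]))
c=camera("top");cv2.imwrite("pics/t9.png",cv2.resize(c["pixels"][150:250,220:320,::-1],None,fx=6,fy=6,interpolation=cv2.INTER_CUBIC))
E
```

```text
0.059 [0.66645223 0.04190384 0.059     ] 0.07803490424991863 arm 0.15055017652978966 slot -1.420246150265107
back ccw rad 1.038246150265107 units 9.914520417649351
0.063 [0.66525664 0.04345812 0.063     ] 0.07710504763603188 arm 0.1728076506769506 slot -1.3979886761179459
back ccw rad 1.0159886761179457 units 9.701977195773704
0.067 [0.66406104 0.04501241 0.067     ] 0.07621430936855661 arm 0.19559689869185326 slot -1.3751994281030433
back ccw rad 0.9931994281030433 units 9.484355907518571
0.14388378660914197 -0.3732455924983659
```

View pics/t9.png

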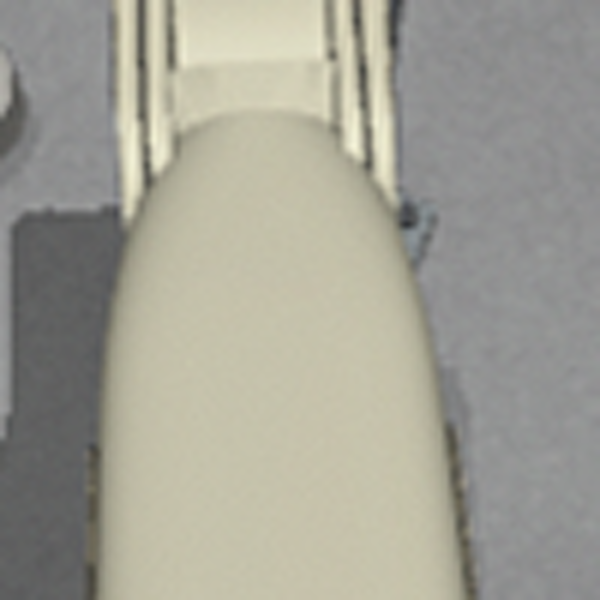

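```bash

python3 -m inch '[-1,0,0,-0.2,-1.4, -1,0,0,-0.4,-2.8, -1,0,0,-0.6,-4.2, -1,0,0,-0.7,-5.6, -1,0,0,-0.9,-7, -1,0,0,-1.1,-8.4, -1,0,0,-1.3,-9.7, -1,0,0,-1.3,-9.7]'|head -2; python3 t.py
python3 - <<'E'
from h import *
c=camera("wrist");cv2.imwrite("pics/w10.png",c["pixels"][:,:,::-1])
E
```

```text
clock: 18.75
eef_pos: [0.5887, 0.031, 0.1499]
TORQ [0.555 0.953 0.021] j6 1.005 tau6 -0.373 yaw 2.188
```

View pics/w10.png

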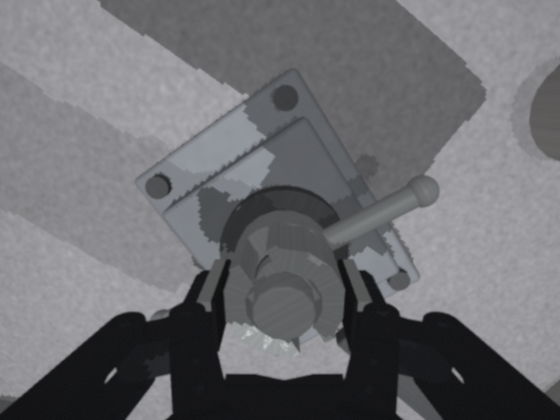

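```bash

python3 -m inch '[0.5,0,0,0,0, 0.5,0,0,0,0, 0.5,0,0,0,0, 0.5,0,0,-40,0, 0.5,0,0,-80,0, 0.5,0,0,-120,0, 0.5,0,0,-150,0, 0.5,0,0,-150,0]'|head -2; python3 t.py
python3 - <<'E'
from h import *
c=camera("wrist");cv2.imwrite("pics/w11.png",c["pixels"][:,:,::-1]);cv2.imwrite("pics/w11z.png",cv2.resize(c["pixels"][85:285,190:390,::-1],None,fx=3,fy=3,interpolation=cv2.INTER_CUBIC))
E
```

```text
clock: 19.6
eef_pos: [0.5916, 0.0299, 0.3044]
TORQ [-0.004 -0.058  0.018] j6 1.012 tau6 0.009 yaw 2.18
```

View pics/w11z.png

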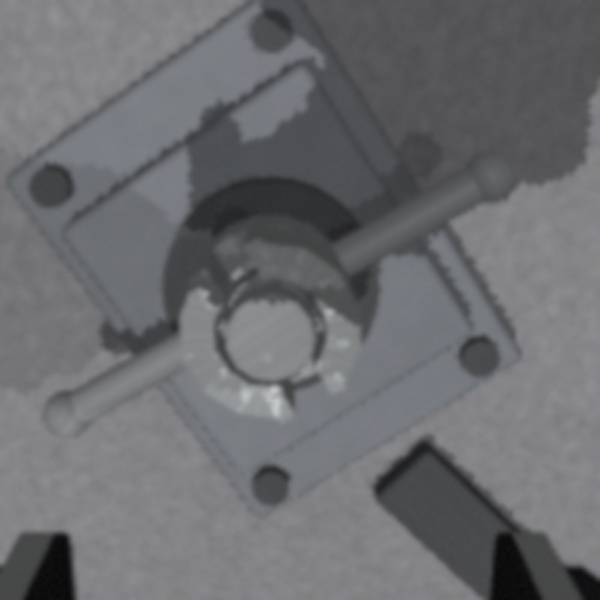

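```bash
python3 - <<'E'
from h import *
c=camera("wrist")
f=lambda l:np.array(l)/3.+[190,85]
W=p2w(c,f([(270,30),(50,187),(478,355),(270,486)]),.04)[:,:2];print(W.round(4).tolist(),W.mean(0))
for a,b in((0,1),(2,3),(0,2),(1,3)): d=W[b]-W[a];print(np.hypot(*d),np.arctan2(d[1],d[0])%(np.pi/2)-np.pi/2)
for z in(.06,.064,.068):
    b=p2w(c,f([(491,178),(67,412)]),z);d=b[0]-b[1];print(z,np.hypot(*d[:2]),"slot",(np.arctan2(d[1],d[0])-np.pi/2),b.mean(0))
print(p2w(c,f([(270,338)]),.108))
E
```

```text
[[0.5385, 0.0978], [0.5071, 0.0163], [0.6581, 0.0511], [0.6271, -0.0304]] [0.58270683 0.03367883]
0.08727672288973289 -0.3678594379977622
0.08718739656795868 -0.363109752318453
0.12840991447434558 -0.37236279014473195
0.12882364772707022 -0.37164728683110004
0.06 0.15536051479611873 slot -0.44798843621452167 [0.58554193 0.03081972 0.06      ]
0.064 0.15335973014324047 slot -0.44798843621452167 [0.58499893 0.03164251 0.064     ]
0.068 0.15135894549036222 slot -0.44798843621452145 [0.58445594 0.03246531 0.068     ]
[[0.58490976 0.031466   0.108     ]]
```

```bash
python3 - <<'E'
from h import *
go(.5895,.0299,.150)
E
```

```text
shift mm [  0.3  -0.3 149.3] toolx yaw 2.18 j6 1.012 clock 19.7
```

```bash

python3 -m inch '[0.5,0,0,50,0, 0.5,0,0,100,0, 0.5,0,0,135,0, 0.5,0,0,149,0, 0.5,0,0,149,0, 0.5,0,0,149,0, -1,0,0,149,0, -1,0,0,149,0]'|head -2; python3 -m inch '[-1,0,0,0,0, -1,0,0,0,0, -1,0,0,0,0, -1,0,0,-0.1,-0.8, -1,0,0,-0.1,-0.8, -1,0,0,-0.1,-0.8]'; python3 t.py
python3 -m inch '[0.5,0,0,0,0, 0.5,0,0,0,0, 0.5,0,0,0,0, 0.5,0,0,-40,0, 0.5,0,0,-80,0, 0.5,0,0,-120,0, 0.5,0,0,-150,0, 0.5,0,0,-150,0]'|head -2; python3 t.py
python3 - <<'E'
from h import *
c=camera("wrist");c=camera("wrist");go(.5895,.0299,.3);c=camera("wrist");cv2.imwrite("pics/w12.png",c["pixels"][:,:,::-1]);cv2.imwrite("pics/w12z.png",cv2.resize(c["pixels"][85:285,190:390,::-1],None,fx=3,fy=3,interpolation=cv2.INTER_CUBIC))
E
```

```text
clock: 20.5
eef_pos: [0.5897, 0.0298, 0.1515]
clock: 21.1
eef_pos: [0.5897, 0.0298, 0.1514]
tool_rot: [0.425, 0.905, 0.0, 0.001]
ft_force: [-2.1, -1.9, 6.5]
grip_width: 0.049
TORQ [-0.26   0.592  0.086] j6 0.929 tau6 0.099 yaw 2.263
clock: 21.9
eef_pos: [0.5915, 0.0302, 0.3057]
TORQ [-0.033 -0.053  0.04 ] j6 0.929 tau6 -0.0 yaw 2.263
shift mm [-0.  -0.2  0.6] toolx yaw 2.263 j6 0.929 clock 22.0
```

View pics/w12z.png

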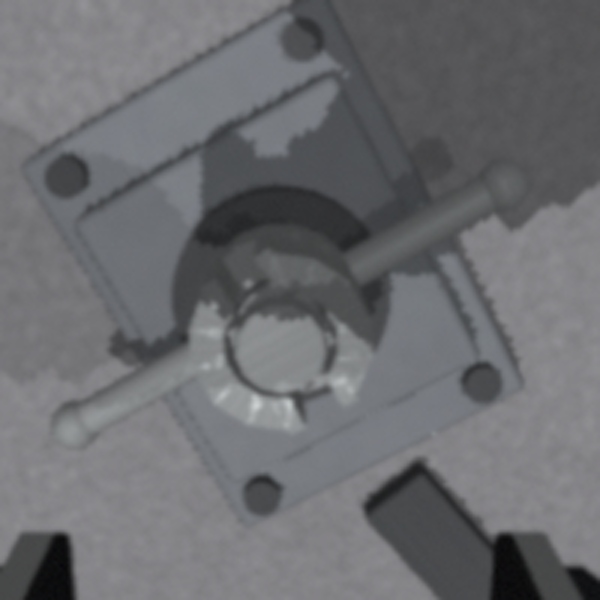

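```bash
python3 - <<'E'
from h import *
c=camera("wrist")
f=lambda l:np.array(l)/3.+[190,85]
W=p2w(c,f([(302,40),(67,175),(482,382),(262,494)]),.04)[:,:2];print(W.round(4).tolist(),W.mean(0))
for a,b in((0,1),(2,3),(0,2),(1,3)): d=W[b]-W[a];print(np.hypot(*d),np.arctan2(d[1],d[0])%(np.pi/2)-np.pi/2)
for z in(.06,.064,.068):
    b=p2w(c,f([(504,184),(75,425)]),z);d=b[0]-b[1];print(z,np.hypot(*d[:2]),"slot",(np.arctan2(d[1],d[0])-np.pi/2),b.mean(0))
print(p2w(c,f([(281,343)]),.108))
o,M=tool();go(.4934,-.2629,.3,np.arctan2(.0402,.0523))
E
```

```text
[[0.5393, 0.0974], [0.5073, 0.0168], [0.6595, 0.0508], [0.6277, -0.0303]] [0.58344359 0.03367486]
0.08679262716341639 -0.37737533915811317
0.08713351774397914 -0.37329359188566924
0.1288721051449794 -0.37026730668978036
0.12922578865954365 -0.3729191344381644
0.06 0.15712371494833027 slot -0.35462203775151213 [0.58638628 0.03060452 0.06      ]
0.064 0.15508659923193144 slot -0.3546220377515117 [0.58574727 0.03138673 0.064     ]
0.068 0.15304948351553269 slot -0.3546220377515126 [0.58510825 0.03216894 0.068     ]
[[0.58467026 0.03255687 0.108     ]]
shift mm [-164.6 -260.3   -1.3] toolx yaw 2.263 j6 0.929 clock 22.1
turn units (mod 30) -14.65
```

The slots at -0.355 are now within 0.02 rad of the hole axis at -0.373. Going to the long pin on the right.

```bash

python3 -m inch '[1,-184,-262,0,-14, 1,-184,-262,0,-14, 1,-184,-262,0,-14, 1,-184,-262,0,-14, 1,-184,-262,0,-14, 1,-184,-262,0,-14, 1,-184,-262,0,-14, 1,-184,-262,0,-14]'|head -2; python3 - <<'E'
from h import *
go(.505,-.25,.25,.62)
E
```

```text
clock: 22.9
eef_pos: [0.5026, -0.2834, 0.2976]
shift mm [-10.9  31.6  47.6] toolx yaw -2.886 j6 -0.768 clock 22.9
turn units (mod 30) -3.48
```

```bash

python3 -m inch '[1,-11,32,47,-3, 1,-11,32,47,-3, 1,-11,32,47,-3, 1,-11,32,47,-3, 1,-11,32,47,-3]'|head -2; python3 - <<'E'
from h import *
go(.505,-.25,.25,.62)
c=camera("wrist");cv2.imwrite("pics/w13.png",c["pixels"][:,:,::-1])
E
```

```text
clock: 23.4
eef_pos: [0.5083, -0.2458, 0.2538]
shift mm [ 5.  -1.8  3.8] toolx yaw -2.574 j6 -1.018 clock 23.4
turn units (mod 30) -0.5
```

View pics/w13.png

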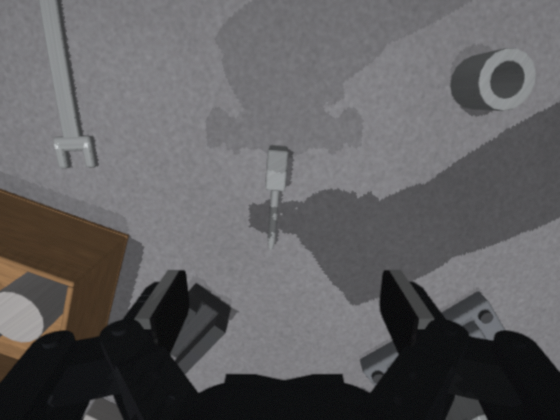

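```bash
python3 - <<'E'
import cv2
a=cv2.imread("pics/w13.png")
cv2.imwrite("pics/w13z.png",cv2.resize(a[135:260,220:340],None,fx=4.8,fy=4.8,interpolation=cv2.INTER_CUBIC))
E
```

```text
(no output)
```

View pics/w13z.png

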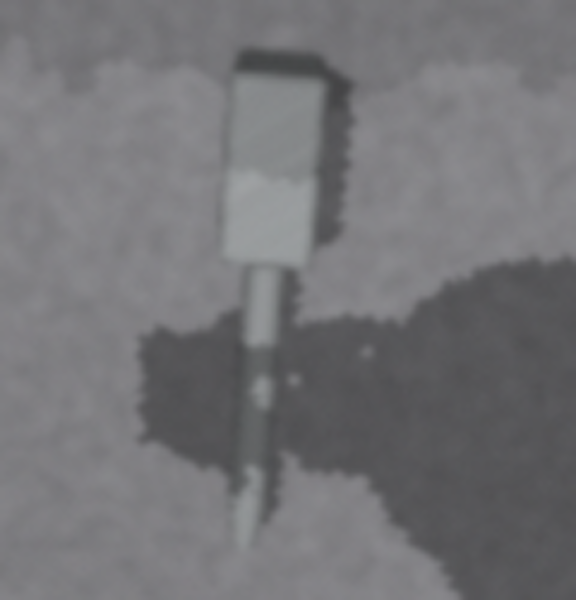

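```bash
python3 - <<'E'
from h import *
c=camera("wrist")
f=lambda l:np.array(l)/4.8+[220,135]
h=p2w(c,f([(235,73),(325,78),(314,265),(223,260)]),.036)[:,:2];print(h.round(4).tolist())
n=p2w(c,f([(242,550),(265,270)]),.018)[:,:2]
m=h.mean(0);front=h[2:].mean(0);back=h[:2].mean(0);d=front-back
print("len",np.hypot(*d),"yaw",np.arctan2(d[1],d[0]),"side yaws",[np.arctan2(*(b-a)[::-1]) for a,b in((h[0],h[3]),(h[1],h[2]))],"shaft yaw",np.arctan2(*(n[0]-n[1])[::-1]),"nose from c",np.arctan2(*(n[0]-m)[::-1]),m,"nosedist",np.hypot(*(n[0]-m)))
print("width",np.hypot(*(h[1]-h[0])))
o,M=tool();print(o["eef_pos"],M[:,0],M[:,1])
m2=m-.0050*M[:2,0]   # camera bias along tool x
print(m2)
go(m[0],m[1],.25,.59); go(m2[0],m2[1],.25,.59)
E
```

```text
[[0.4808, -0.2769], [0.473, -0.2629], [0.503, -0.246], [0.5112, -0.2607]]
len 0.03447696748618156 yaw 0.500703594157625 side yaws [np.float64(0.4898104643452941), np.float64(0.51159443999651)] shaft yaw 0.47980346328448864 nose from c 0.4767223198027022 [ 0.49200723 -0.26165644] nosedist 0.0838826082582534
width 0.016059032292502242
[ 0.50823772 -0.24581742  0.25407007] [-0.84271652 -0.53835641 -0.00111543] [-0.53835381  0.84271657 -0.00198923]
[ 0.49622081 -0.25896466]
shift mm [22.2 -4.6  4.1] toolx yaw -2.573 j6 -1.019 clock 23.5
turn units (mod 30) -0.21
shift mm [17.2 -4.6  4.1] toolx yaw -2.573 j6 -1.019 clock 23.5
turn units (mod 30) -0.21
```

```bash
python3 - <<'E'
from h import *
go(.4952,-.2585,.082,.485)
E
```

```text
shift mm [ 18.   -3.3 172.1] toolx yaw -2.573 j6 -1.019 clock 23.5
turn units (mod 30) 0.8
```

```bash

python3 -m inch '[1,18,-3.3,40,0.8, 1,18,-3.3,80,0.8, 1,18,-3.3,120,0.8, 1,18,-3.3,120,0.8]'|head -2; python3 - <<'E'
from h import *
go(.4952,-.2585,.082,.485)
c=camera("wrist");cv2.imwrite("pics/w14.png",c["pixels"][:,:,::-1])
E
```

```text
clock: 23.9
eef_pos: [0.4909, -0.2564, 0.1284]
shift mm [-3.1 -4.3 46.3] toolx yaw -2.657 j6 -0.966 clock 23.9
turn units (mod 30) -0.0
```

View pics/w14.png

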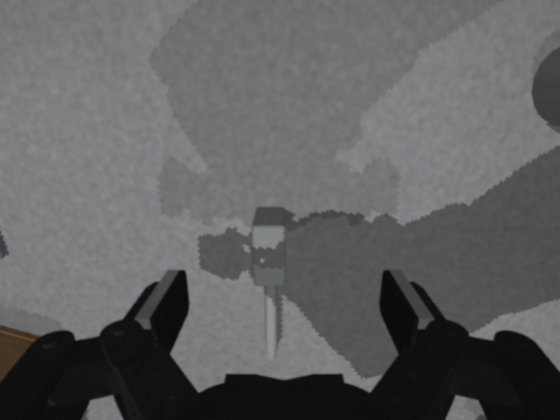

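```bash
python3 - <<'E'
from h import *
c=camera("wrist")
h=p2w(c,[(252,225),(287,225),(286,284),(254,284)],.036);print(h.round(4).tolist())
m=h.mean(0); d=h[2:].mean(0)-h[:2].mean(0); e=h[1]-h[0]
print("len",np.hypot(*d[:2]),"w",np.hypot(*e[:2]),"yaw",np.arctan2(d[1],d[0]))
o,M=tool();print("tool-frame off",(M.T@(m-o["eef_pos"])*1000).round(1))
E
```

```text
[[0.4833, -0.2788, 0.036], [0.4748, -0.2625, 0.036], [0.5061, -0.2466, 0.036], [0.5144, -0.2624, 0.036]]
len 0.03511987049650402 w 0.01837821464447864 yaw 0.4786638684509384
tool-frame off [ 1.9 -4.2 97.7]
```

```bash
python3 - <<'E'
from h import *
go(.4952,-.2585,.082,.485)
c=camera("wrist");cv2.imwrite("pics/w15z.png",cv2.resize(c["pixels"][190:370,180:390,::-1],None,fx=3,fy=3,interpolation=cv2.INTER_CUBIC))
E
```

```text
shift mm [-0.5 -0.9 51.7] toolx yaw -2.656 j6 -0.967 clock 24.0
turn units (mod 30) 0.01
```

View pics/w15z.png

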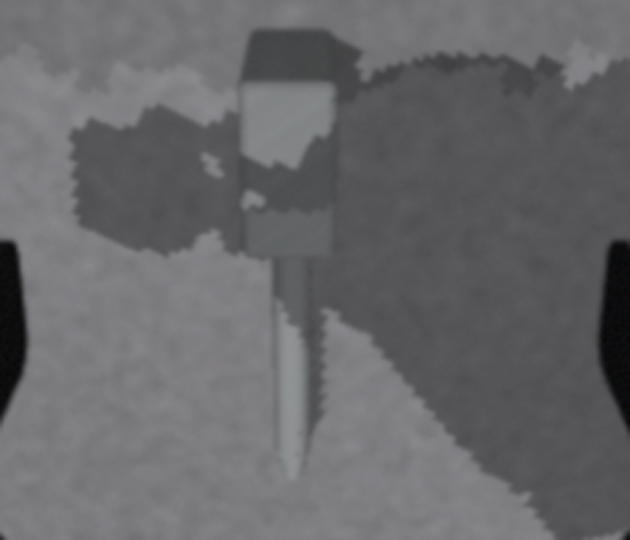

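```bash
python3 - <<'E'
from h import *
c=camera("wrist")
f=lambda l:np.array(l)/3.+[180,190]
h=p2w(c,f([(240,82),(337,82),(333,256),(243,256)]),.036);
m=h.mean(0); d=h[2:].mean(0)-h[:2].mean(0); e=h[1]-h[0]
print("len",np.hypot(*d[:2]),"w",np.hypot(*e[:2]),"yaw",np.arctan2(d[1],d[0]),m)
n=p2w(c,f([(292,478)]),.018)[0]-m;print("nose yaw",np.arctan2(n[1],n[0]))
o,M=tool();print("tool-frame off",(M.T@(m-o["eef_pos"])*1000).round(1),o["eef_pos"])
E
```

```text
len 0.03477504982213075 w 0.017224085102211194 yaw 0.4748182349638592 [ 0.49381624 -0.26270474  0.036     ]
nose yaw 0.4821984369066987
tool-frame off [ 4.1 -2.2 99.8] [ 0.4959982  -0.25864083  0.13579147]
```

```bash

python3 -m inch '[0.4,0,-3,30,0, 0.4,0,-3,50,0, 0.4,0,-3,53.5,0, 0.4,0,-3,53.5,0, -1,0,-3,53.5,0, -1,0,-3,53.5,0, -1,0,-3,53.5,0, -1,0,-3,53.5,0]'; python3 -m inch '[-1,0,0,0,0, -1,0,0,0,0, -1,0,0,0,0]' ; python3 - <<'E'
from h import *
go(.4952,-.2585,.082,.485)
c=camera("wrist");cv2.imwrite("pics/w16.png",c["pixels"][:,:,::-1])
E
```

```text
clock: 24.9
eef_pos: [0.4966, -0.2608, 0.081]
tool_rot: [-0.241, 0.971, -0.001, 0.001]
ft_force: [-0.6, -0.6, 5.3]
grip_width: 0.0171
clock: 25.2
eef_pos: [0.4965, -0.2608, 0.081]
tool_rot: [-0.241, 0.971, -0.001, 0.001]
ft_force: [-0.2, -0.5, 6.3]
grip_width: 0.0167
shift mm [ 0.1  2.7 -1. ] toolx yaw -2.655 j6 -0.97 clock 25.2
turn units (mod 30) 0.01
```

View pics/w16.png

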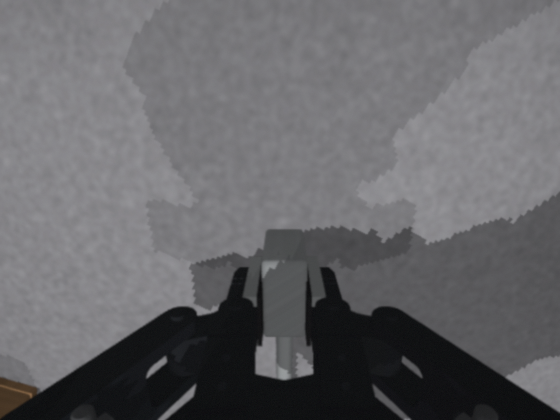

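Gripped cleanly: the head is centred between the pads at about (284,300). Lifting and swinging round to the near end of the hole.

```bash

python3 -m inch '[-1,0,0,-50,0, -1,0,0,-100,0, -1,0,0,-130,0, -1,0,0,-130,0, -1,0,0,-130,0]' ; python3 - <<'E'
from h import *
go(.4796,.0729,.21,2.769)
E
```

```text
clock: 25.75
eef_pos: [0.4957, -0.2604, 0.21]
tool_rot: [-0.241, 0.971, -0.0, 0.0]
ft_force: [-0.5, -0.7, -0.5]
grip_width: 0.0173
shift mm [-1.416e+02  3.021e+02 -2.000e-01] toolx yaw -2.655 j6 -0.97 clock 25.75
turn units (mod 30) 8.2
```

```bash

python3 -m inch '[-1,-21,45,0,1.2, -1,-42,91,0,2.4, -1,-64,136,0,3.6, -1,-85,181,0,4.8, -1,-106,227,0,6, -1,-127,272,0,7.2, -1,-141.6,302,0,8.2, -1,-141.6,302,0,8.2]' ; python3 -m inch '[-1,0,0,0,0, -1,0,0,0,0]' ; python3 - <<'E'
from h import *
go(.4796,.0729,.153,2.769)
c=camera("wrist");cv2.imwrite("pics/w17.png",c["pixels"][:,:,::-1])
E
```

```text
clock: 26.55
eef_pos: [0.4779, 0.077, 0.2074]
tool_rot: [0.182, 0.983, 0.0, -0.002]
ft_force: [-0.1, -0.2, 0.2]
grip_width: 0.0171
clock: 26.75
eef_pos: [0.4789, 0.0721, 0.2083]
tool_rot: [0.185, 0.983, -0.001, -0.001]
ft_force: [0.2, 0.7, -0.5]
grip_width: 0.0169
shift mm [-0.5  1.1 55.3] toolx yaw 2.769 j6 0.522 clock 26.75
turn units (mod 30) 0.0
```

View pics/w17.png

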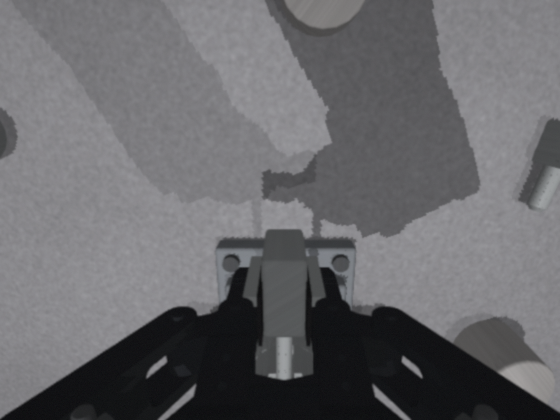

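```bash

python3 -m inch '[-1,0,1.1,20,0, -1,0,1.1,40,0, -1,0,1.1,55.3,0, -1,0,1.1,55.3,0, -1,0,1.1,55.3,0]' ; python3 - <<'E'
from h import *
c=camera("wrist");cv2.imwrite("pics/w18.png",c["pixels"][:,:,::-1])
c=camera("scene");cv2.imwrite("pics/s18.png",cv2.resize(c["pixels"][160:290,240:390,::-1],None,fx=4,fy=4,interpolation=cv2.INTER_CUBIC))
go(.4796,.0729,.153,2.769)
E
```

```text
clock: 27.3
eef_pos: [0.48, 0.0727, 0.1542]
tool_rot: [0.186, 0.983, -0.0, -0.0]
ft_force: [0.3, -0.3, -0.3]
grip_width: 0.017
shift mm [ 1.  -0.8  2.2] toolx yaw 2.768 j6 0.525 clock 27.4
turn units (mod 30) -0.01
```

View pics/s18.png

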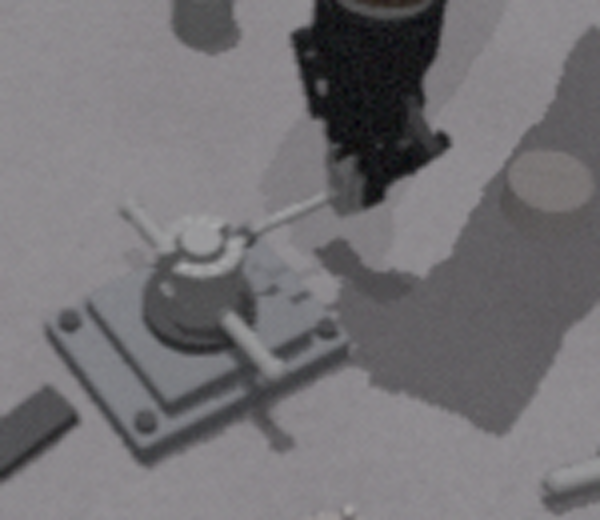

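View pics/w18.png

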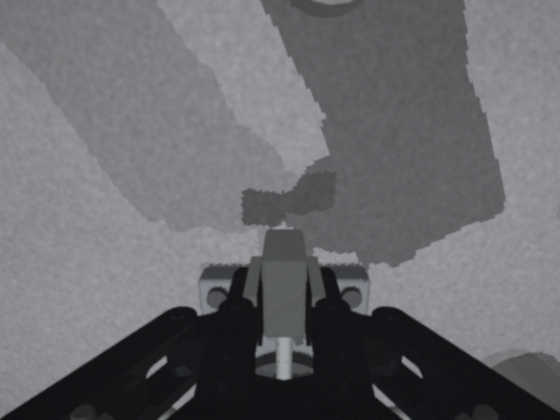

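```bash

python3 -m inch '[-1,-1,-0.8,1.6,0, -1,-1,-0.8,1.6,0]'|sed -n 2p;python3 -m inch '[-1,0,0,0,0, -1,0,0,0,0]'|sed -n 2p; python3 -m inch '[-1,0,0,0,0]'|sed -n 2p;python3 - <<'E'
from h import *
go(.4796,.0729,.153,2.7686)
E
```

```text
eef_pos: [0.4811, 0.0726, 0.1532]
eef_pos: [0.4808, 0.0728, 0.1529]
eef_pos: [0.4807, 0.0728, 0.1528]
shift mm [ 1.  -0.3 -0.2] toolx yaw 2.769 j6 0.523 clock 27.9
turn units (mod 30) 0.01
```

```bash

python3 -m inch '[-1,-6,-0.3,0,0, -1,-12,-0.3,0,0, -1,-18,-0.3,0,0, -1,-22,-0.3,0,0, -1,-26,-0.3,0,0, -1,-30,-0.3,0,0, -1,-34,-0.3,0,0]';python3 - <<'E'
from h import *
go(.5895,.0299,.153,2.7686)
c=camera("scene");cv2.imwrite("pics/s19.png",cv2.resize(c["pixels"][160:290,240:390,::-1],None,fx=4,fy=4,interpolation=cv2.INTER_CUBIC))
E
```

```text
clock: 28.6
eef_pos: [0.5125, 0.06, 0.1526]
tool_rot: [0.185, 0.983, -0.0, -0.0]
ft_force: [-0.4, 0.2, -1.5]
grip_width: 0.017
shift mm [-82.7   0.   -0.4] toolx yaw 2.769 j6 0.489 clock 28.6
turn units (mod 30) 0.01
```

View pics/s19.png

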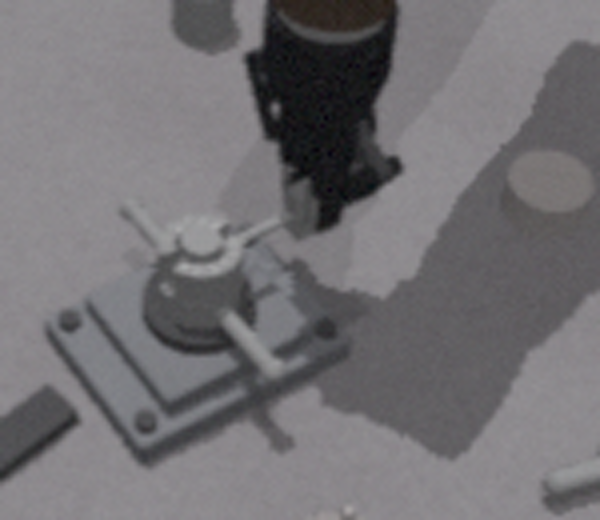

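No contact force, and the nose has entered the slot and stud. Pushing on.

```bash

python3 -m inch '[-1,-5,0,0,0, -1,-10,0,0,0, -1,-15,0,0,0, -1,-20,0,0,0, -1,-25,0,0,0, -1,-30,0,0,0, -1,-33,0,0,0, -1,-33,0,0,0]';python3 - <<'E'
from h import *
go(.5895,.0299,.153,2.7686)
c=camera("wrist");cv2.imwrite("pics/w20.png",c["pixels"][:,:,::-1])
c=camera("scene");cv2.imwrite("pics/s20.png",cv2.resize(c["pixels"][160:290,240:390,::-1],None,fx=4,fy=4,interpolation=cv2.INTER_CUBIC))
E
```

```text
clock: 29.45
eef_pos: [0.5434, 0.0479, 0.1527]
tool_rot: [0.185, 0.983, 0.0, 0.0]
ft_force: [-0.3, -0.8, -0.8]
grip_width: 0.017
shift mm [-49.5  -0.   -0.3] toolx yaw 2.769 j6 0.461 clock 29.45
turn units (mod 30) 0.0
```

View pics/s20.png

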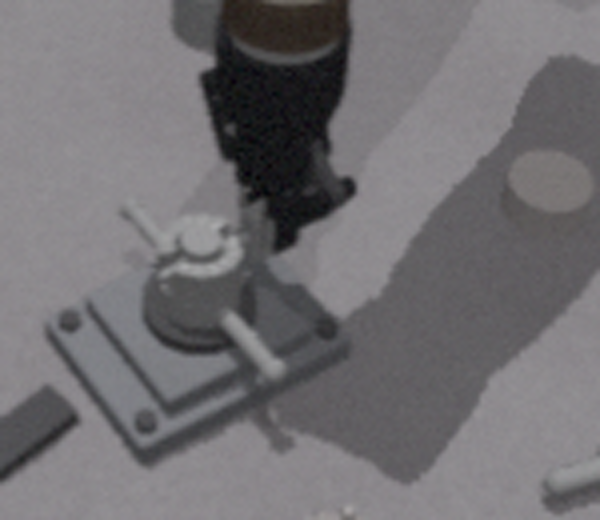

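View pics/w20.png

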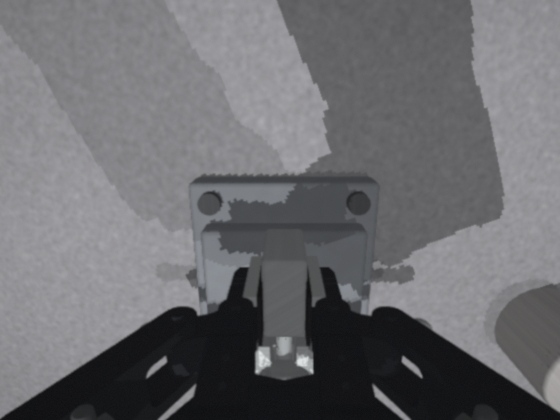

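```bash

python3 -m inch '[-1,-1.5,0,0,0, -1,-3,0,0,0, -1,-4,0,0,0, -1,-4,0,0,0]'; python3 -m inch '[-1,-1,0,0,0, -1,-1.5,0,0,0, -1,-1.5,0,0,0]';python3 - <<'E'
from h import *
go(.5895,.0299,.153,2.7686)
E
```

```text
clock: 29.95
eef_pos: [0.5469, 0.0466, 0.1527]
tool_rot: [0.185, 0.983, 0.0, 0.0]
ft_force: [0.2, -0.3, -1.0]
grip_width: 0.0168
clock: 30.25
eef_pos: [0.5482, 0.0461, 0.1527]
tool_rot: [0.185, 0.983, 0.0, 0.0]
ft_force: [-0.4, -0.2, -1.0]
grip_width: 0.0169
shift mm [-44.4  -0.   -0.3] toolx yaw 2.769 j6 0.456 clock 30.25
turn units (mod 30) 0.01
```

Still no contact. I'll feel gently for the crown.

```bash

python3 -m inch '[-1,-1,0,0,0, -1,-1.5,0,0,0, -1,-1.5,0,0,0]'|sed -n '2p;4p'; python3 -m inch '[-1,-1,0,0,0, -1,-1.5,0,0,0, -1,-1.5,0,0,0]'|sed -n '2p;4p'
python3 - <<'E'
from h import *
c=camera("wrist");cv2.imwrite("pics/w21.png",cv2.resize(c["pixels"][220:400,180:390,::-1],None,fx=3,fy=3,interpolation=cv2.INTER_CUBIC))
E
```

```text
eef_pos: [0.5496, 0.0455, 0.1527]
ft_force: [0.4, 1.0, -1.1]
eef_pos: [0.5508, 0.045, 0.1526]
ft_force: [0.3, 0.0, -0.1]
```

View pics/w21.png

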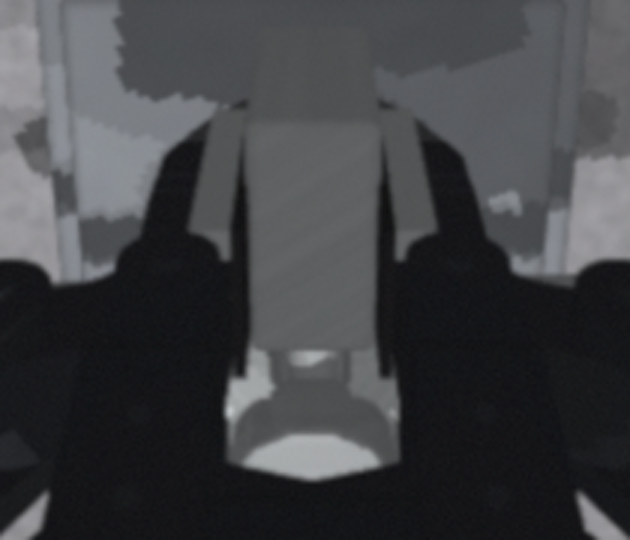

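```bash

python3 -m inch '[-1,-1,0,0,0, -1,-1.5,0,0,0, -1,-1.5,0,0,0]'|sed -n '2p;4p'; python3 -m inch '[-1,-1,0,0,0, -1,-1,0,0,0]'|sed -n '2p;4p';  python3 -m inch '[-1,-1,0,0,0, -1,-1,0,0,0]'|sed -n '2p;4p'
```

```text
eef_pos: [0.5513, 0.0448, 0.1525]
ft_force: [-5.3, 1.6, 1.9]
eef_pos: [0.5516, 0.0447, 0.1524]
ft_force: [-6.5, 3.5, 3.3]
eef_pos: [0.5518, 0.0446, 0.1524]
ft_force: [-9.0, 3.8, 4.4]
```

Contact: the head is up against the crown with about 10 N. Relaxing slightly, then letting go.

```bash

python3 -m inch '[-1,2.5,0,0,0, -1,2.5,0,0,0, -1,2.5,0,0,0]'|sed -n '2p;4p'; python3 -m inch '[-0.3,0,0,0,0, 0,0,0,0,0, 0,0,0,0,0, 0,0,0,0,0, 0,0,0,0,0]'; python3 - <<'E'
from h import *
c=camera("wrist");cv2.imwrite("pics/w22.png",cv2.resize(c["pixels"][220:400,180:390,::-1],None,fx=3,fy=3,interpolation=cv2.INTER_CUBIC))
E
```

```text
eef_pos: [0.5512, 0.0448, 0.1524]
ft_force: [-5.1, 1.8, 0.2]
clock: 32.4
eef_pos: [0.5522, 0.0445, 0.1528]
tool_rot: [0.185, 0.983, 0.0, 0.0]
ft_force: [-0.1, 0.5, 0.6]
grip_width: 0.0425
```

View pics/w22.png

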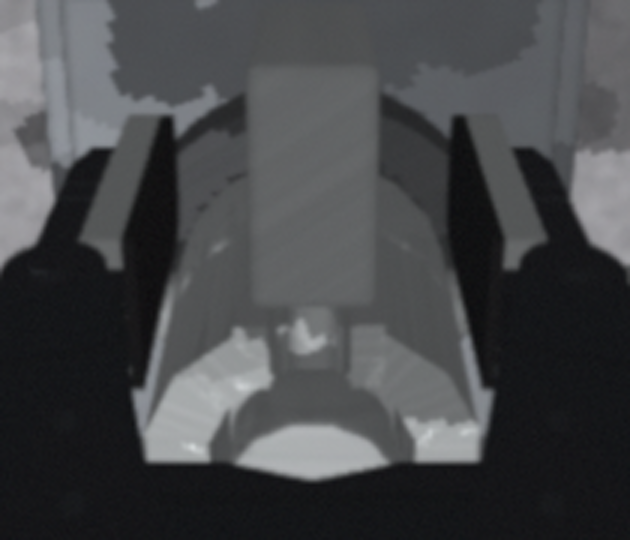

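```bash

python3 -m inch '[0,1,0,-30,0, 0,1,0,-70,0, 0,1,0,-110,0, 0,1,0,-145,0, 0,1,0,-145,0, 0,1,0,-145,0]'|sed -n '2p;4p'; python3 - <<'E'
from h import *
c=camera("wrist");cv2.imwrite("pics/w23.png",c["pixels"][:,:,::-1]);cv2.imwrite("pics/w23z.png",cv2.resize(c["pixels"][130:330,190:390,::-1],None,fx=3,fy=3,interpolation=cv2.INTER_CUBIC))
c=camera("scene");cv2.imwrite("pics/s23.png",cv2.resize(c["pixels"][160:290,220:370,::-1],None,fx=4,fy=4,interpolation=cv2.INTER_CUBIC))
go(.5,.1,.3)
E
```

```text
eef_pos: [0.5513, 0.045, 0.2986]
ft_force: [-0.4, -1.1, -0.8]
shift mm [66.9 33.  -3.6] toolx yaw 2.769 j6 0.454 clock 33.15
```

View pics/w23z.png

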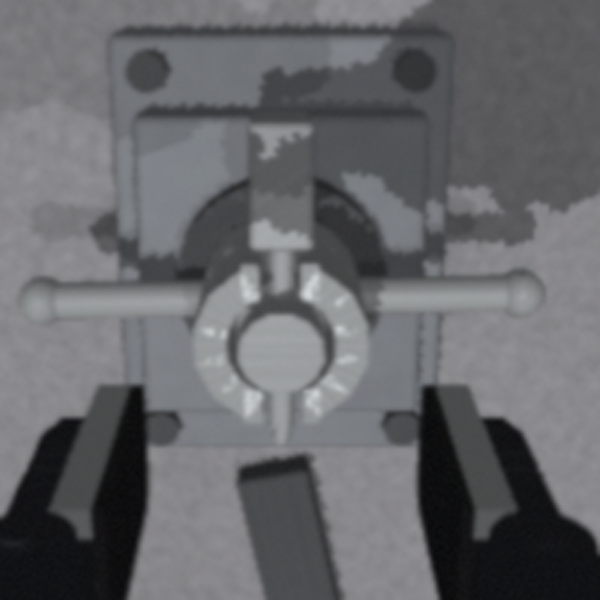

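View pics/s23.png

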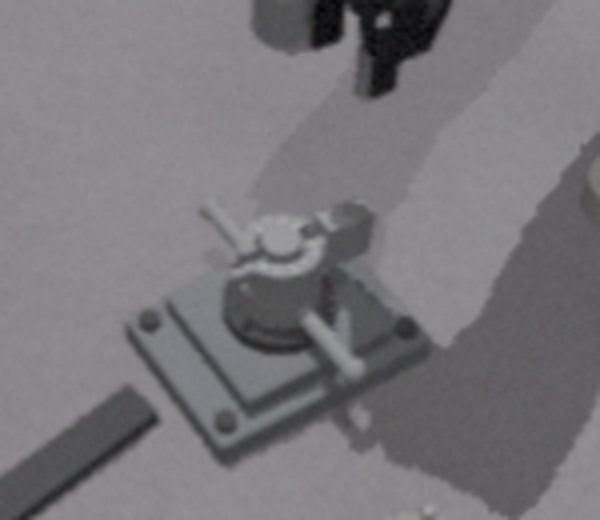

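```bash
python3 - <<'E'
from h import *
c=camera("wrist")
f=lambda l:np.array(l)/3.+[190,130]
p=p2w(c,f([(280,248),(282,350),(281,124),(282,440)]),[.107,.108,.107,.091])[:,:2]
u=np.array([np.cos(-.373),np.sin(-.373)]);v=np.array([-u[1],u[0]])
for q in p: print(((q-p[1])@u*1000).round(1),((q-p[1])@v*1000).round(1))
b=p2w(c,f([(40,299),(522,292)]),.064);d=b[1]-b[0];print("slot",(np.arctan2(d[1],d[0])+np.pi/2)%np.pi-np.pi,np.hypot(*d[:2]))
W=p2w(c,f([(148,70),(415,70),(163,427),(402,427)]),.04)[:,:2]
for a,b in((0,1),(2,3),(0,2),(1,3)): d=W[b]-W[a];print(np.hypot(*d),np.arctan2(d[1],d[0])%(np.pi/2)-np.pi/2)
h=p2w(c,f([(250,124),(314,124),(312,248),(250,248)]),.107)[:,:2];d=h[2:].mean(0)-h[:2].mean(0);print("pin yaw",np.arctan2(d[1],d[0]))
E
```

```text
-29.7 -0.5
0.0 0.0
-63.8 -0.2
37.8 -0.0
slot -0.35732215167011905 0.15546826461505173
0.0865604923409858 -0.3732005817993356
0.08684882449813719 -0.37266466483774163
0.1293157370653201 -0.37171067864919305
0.12926994461333743 -0.36947977376955987
pin yaw -0.38121639689678793
```

```bash
python3 -c "
from workcell import sensors,order
o=sensors.get_obs();print(o['clock'],o['ft_force'],o['joint_vel'].round(3))
print(order.job_done())"
```

```text
33.2 [-0.13889648  0.75936549 -0.10671302] [-0.001  0.007 -0.001  0.004 -0.001 -0.001]
the job is handed in; nothing more can be done
None
```

The job is handed in at 33.2 s on the robot's clock, of the 72 s allowed. The lock pin is through the slots and the hole and let go.

- **Run down:** I gripped the nut's crown and turned it clockwise about 1.5 turns. The torque then rose from about 0.1 to 2.3 N m and the pads slipped on the crown, so I took it as snug.
- **Back off:** I turned it back about 1.05 rad, in two goes because the first left the slots about 0.08 rad short of lining up. That works out at about 1.3 mm above the washers; I did not measure that height directly.
- **Pin:** It went in from the near side with no side force until its head met the crown at about 10 N. I eased off slightly, released it and lifted the gripper clear.

The last pictures showed:

- **Slots:** within about 0.02 rad of the hole.
- **Pin:** its axis within about 0.01 rad of the hole and 0.5 mm sideways, with the nose showing on the far side.
- **Head:** about 1 to 5 mm from the crown. Measuring from the head face and from the nose gave figures about 3.5 mm apart, but both are within the limits.
- **Pin height:** not measured; the hole itself holds it to about 1 mm.
- **Robot:** force readings were near zero and the arm was standing clear.

The wrist camera's positions were about 5 mm off from those found by touch, so I used the touch figures for the stud. The gripper did not go near the other things on the bench, but I took no final picture of them.

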